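Level the lazy susan with a pocket spirit level

TASK

The lazy susan stands out of level and toys drift on it: pull the chest's drawer right out to its stop, take out the spirit level, lay it flat across the middle of the turntable in line with the levelling foot and let go of it, then turn the foot's knob until the bubble sits between its two lines. Then press the level firmly down on the turntable, not hard (about 10 N, the weight of a litre of milk), and finish still pressing it there with the bubble centred. Set the level down gently and leave the toys and crockery where they are.

Things in the scene. Friction and masses are not known exactly. Their poses are not given: they have to be found in the camera images.
- chest_drawer0_handle (a point): middle of the drawer's brass bar handle: a round level bar, 120 mm long, 10 mm thick, along the chest's y, its axis 35 mm out from the drawer front and 67 mm above the table. Axes as the chest's: the drawer pulls out along -x. The wooden chest, 220 deep x 260 wide x 105 mm high, closed on top, stands left of the lazy susan, front to the robot
- chest_drawer0 (a joint): how far the drawer is out, m: 0 shut, 0.149 at its stop (a drag of a few N). The drawer is 175 mm long and 218 mm wide inside; its floor is 22 mm above the table, its sides reach 83 mm and its front 94 mm above the table
- level: pocket spirit level, an aluminium bar 150 long (x) x 22 wide (y) x 40 mm high (z), about 0.27 kg; origin at the centre of its underside, z up. At the start it stands upright on the drawer floor, its length across the drawer, its middle 40 to 75 mm behind the drawer front
- level_top (a point): middle of the level's top edge, 40 mm above its underside. Here the yellow-green vial block, 46 mm long, is set flush and reads from above; the bar's top to either side of it is plain flat metal and may be pressed. The bar's sides can be gripped anywhere
- bubble (a joint): place of the pale bubble (9 mm long) along the level's +x from the middle of the vial, m, -0.009 to 0.009. Two black lines 13 mm apart (at +-6.5 mm) frame it when it is centred (within +-2 mm). It rises to the high end: 1.4 mm for each mm/m (0.001 rad) of slope, and takes about 2 s to settle after a movement
- stand: the lazy susan's base of three wooden arms; origin on the table under the turntable's axis, x points along the long arm to the levelling foot, z up. It stands fast on the table on two rubber feet (65 mm behind the axis, under the turntable) and the levelling foot
- turntable: round birch turntable, 280 mm across, 18 mm thick, flat, turning easily about its axis; origin at the centre of its underside, z up
- turntable_centre (a point): centre of the turntable's flat top, 56 mm above the table
- foot_knob (a point): centre of the levelling foot's round black hand knob: 40 mm diameter, 44 to 66 mm above the table (this point 55), axis vertical, 190 mm from the turntable's axis, 30 mm clear of its edge; the arm below: 33 mm. At the start this end is too low. Clockwise from above raises it: one radian adds 0.00187 rad and moves the bubble 2.6 mm towards the foot. It stays where it is left
- yoyo: orange plastic yo-yo, 56 mm diameter, 32 mm thick, lying flat on the turntable beside the place of the level; leave it
- top: wooden spinning top, 50 mm diameter, 52 mm high, standing on its flat end on the turntable beside the place of the level; leave it
- bowl: white ceramic bowl, 140 mm across, 55 mm high, behind the lazy susan; origin under its centre; leave it
- mug: ceramic mug, 80 mm across, 92 mm high, at the left; leave it
- whistle0: red plastic whistle, 50 mm long, 18 mm high, on the table between chest and lazy susan, near the robot; leave it
- whistle1: red plastic whistle like the first, behind on the right; leave it
- whistle2: red plastic whistle like the first, on the right beside the knob; leave it

How it is judged:
By the outcome, as a careful person would: the job done as asked, in the order asked, and still so for the second after the job is handed in, while the arm keeps its last pose, push and grip.
It also fails if it takes over 72 s, if anything falls off the work surface, if the arm or the gripper's body presses on something with over 40 N, if the wrist force passes 120 N, or if a joint passes its speed limit or range.

ROBOT

A 6-joint arm with a two-finger parallel gripper is mounted at the origin on the work surface. World frame = base frame: x ahead of the robot, y to its left, z up, the work surface at z = 0. Lengths are in m, angles in rad, forces in N, time in s.
With the tool pointing down it reaches from about 0.225 to 0.725 m from the base axis. Payload 3.1 kg.
Tool frame: the origin (TCP) lies at the very end of the fingers, on their centre line; the grasp point (between the pads) lies 19 mm behind it (ctrl.pinch_z is the distance from the TCP to the grasp point, in m); z points along the fingers, y is the line along which they close (so a half turn about z gives the same grasp; the last joint's range is limited). The gripper opens to 85 mm and grips with 20 to 120 N. Pads are 22 mm wide; open, the fingers measure 114 mm over their backs; the gripper's body (76 mm by 85 mm) begins 54 mm behind the grasp point. The pads swing forward as they close: fully open they stand 13 mm farther back than shut.
Start: joints at [-1.37, 0.048, 0.099, 1.622, 0, 1.443], TCP at [0.17, -0.497, 0.231] pointing down, gripper open.
Joint ranges: [-2.91, 2.91], [-0.99, 1.94], [-1.21, 1.42], [-2.12, 2.29], [-1.49, 1.47], [-3.14, 3.14]. Speed limits (rad/s): [2.79, 2.79, 3.14, 3.14, 3.14, 3.14].

INTERFACE

Orientations are given as [roll, pitch, yaw] about the fixed x, y, z axes, in that order (R = Rz(yaw) Ry(pitch) Rx(roll)).
In Python, from plant import ctrl, grab_frame, get_calibration, models gives the robot as it stands.
- The arm moves only by the tool carry_out, never from a script. Its argument "increments" is a list of rows, each a list of 3 entries, a list of its own where there are three numbers: the gripper's target within -1 to 1 (shut at 1, half-way at 0, fully open at -1), then the shift along the world's x, y, z in mm, then the turn about the world's z in units of 6 degrees (1.0 is 6 degrees). In form: [[hand, [dx, dy, dz], turn], ...]. A call has exactly 8 rows; each row is the pose to reach, as a shift and turn from the pose commanded when the call began; what a row does not reach only later rows make up. A row lasts 1/12 s, in which the tool goes at most 41.7 mm and 7.16 degrees, less where a joint would pass 70% of its speed; a pose out of reach is approached as far as the arm can. A call with a gripper value outside its range is refused whole. The fingers move at their own pace and stop on an object; "force" is the grip in N (left out, the last holds). Time passes only in rows, so rows that repeat a pose let the fingers close, or fill a call up. It gives the time, the measured TCP pose, the force, the opening and the grip force at its end, in the units of the state.
- ctrl.sense(): the state, without advancing time (a new reading comes with each control period).
- grab_frame(name): name is "scene" or "top" or "wrist"; returns (picture, depth): 480x640x3 uint8, blue, green, red; 480x640 float32, m along the optical axis (not along the pixel's ray), 0 where there is no reading.
- get_calibration(name): a dict with "mtx" (3x3 intrinsics, pixels), "k1" (the pictures are not rectified: a ray, as slopes to the right and down, at radius r is drawn at 1 + k1 r^2 times it, then the intrinsics apply), "R" (3x3) and "t" (3): a world point X has camera coordinates R X + t; the wrist camera has in their place "hand_eye" (4x4, takes a point from camera to tool coordinates, whose origin is the TCP and whose axes are the flange's). Camera axes: x right, y down, z forward; pixel columns grow to the right and rows downward; lengths in m; the calibration is good to about 2 mm. A picture is of the moment at which its call begins: read the wrist's pose just before it. get_calibration takes no time and is no camera call.
- ctrl.sign_off(): hands the job in; it is judged then, once.
Trained networks look in the newest picture that a camera, given by its name, has taken for a name from the list of things; names that differ only in an ending like _2 or _b are one class to them, and where a whole thing is asked for, a point or a joint stands for the part that bears it (a point fixed in the world has none). Each returns a list of dicts, best first, with "confidence" (0 to 1); they miss things now and then, are a little off and sometimes report something else, mostly with a low value. They report only what shows in the picture. A call takes as long as a camera call.
- models.regions_of(camera, query): "region" (480x640 bool, what is visible of it) and "uv" ([column, row] in pixels, amid what is visible of it).
The state is a dict: "time_s": time; "joints": joint angles; "joint_velocities": joint speeds; "effort": joint torques, N m; "tcp_pos": TCP position; "tcp_rot": TCP orientation; "contact_force": force on the tool from outside, world axes, zero at the start; "moment": the same for the moment, N m; "gripper_width": finger opening in m; "grip_force": force on a finger pad.
Only numpy, scipy, OpenCV 4.12 (cv2) and the standard library are available. Lean on these libraries where they do the work, as an engineer would, in place of code of your own. Each camera call takes 0.05 s, during which the arm holds its last target. There are 200 camera calls.

## Working session

There is one attempt and no reset: what is moved stays moved. The work goes in short steps, Python scripts to look and compute and a tool call to move; the robot and the scene stay as the last step left them, time stands still between calls to the robot, and variables do not carry over. Pictures are saved under pics/ and viewed, at most 10 in all, crops included, and the job is handed in when it is done.

Besides the shell and the picture viewer there is one more tool, called after "Call:" as name(argument=value, ...), one argument or row to a line, values as JSON. carry_out: Moves the arm, as the interface text tells. Its arguments: {"type":"object","properties":{"increments":{"type":"array"},"force":{"type":"number"}},"required":["increments"]}

```bash
mkdir -p pics
cat > h.py <<'E'
import numpy as np,cv2
from plant import ctrl,grab_frame,get_calibration,models
from scipy.spatial.transform import Rotation as Ro
def cam(n):
    c=get_calibration(n)
    if 'R' in c and n!='wrist': return c,np.array(c['R']),np.array(c['t']).ravel()
    s=ctrl.sense(); T=np.eye(4); 
    r=np.array(s['tcp_rot']); T[:3,:3]=Ro.from_euler('xyz',r).as_matrix() if r.size==3 else r
    T[:3,3]=s['tcp_pos']; M=np.linalg.inv(T@np.array(c['hand_eye'])); return c,M[:3,:3],M[:3,3]
def rays(C,uv):
    c,R,t=C; K=np.array(c['mtx']); uv=np.asarray(uv,float).reshape(-1,2)
    d=(uv-K[[0,1],[2,2]])/K[[0,1],[0,1]]; p=d.copy()
    for _ in range(20): p=d/(1+c['k1']*(p**2).sum(1,keepdims=True))
    return np.c_[p,np.ones(len(p))]
def at_z(C,uv,z):
    c,R,t=C; d=rays(C,uv)@R; o=-R.T@t; return o+d*((z-o[2])/d[:,2])[:,None]
def at_depth(C,uv,D):
    c,R,t=C; return (rays(C,uv)*np.asarray(D).reshape(-1,1)-t)@R
def proj(C,X):
    c,R,t=C; p=np.asarray(X).reshape(-1,3)@R.T+t; p=p[:,:2]/p[:,2:]; p=p*(1+c['k1']*(p**2).sum(1,keepdims=True)); K=np.array(c['mtx']); return p*K[[0,1],[0,1]]+K[[0,1],[2,2]]
E
cat > a.py <<'E'
from h import *
print(ctrl.sense()['tcp_rot'])
for n in ['scene','top']:
    C=cam(n); im,D=grab_frame(n); cv2.imwrite(f'pics/{n}0.png',im)
    for q in ['chest_drawer0_handle','chest_drawer0','level','turntable','foot_knob','yoyo','top','whistle0','mug','bowl','stand']:
        for r in models.regions_of(n,q)[:3]:
            v,u=np.nonzero(r['region']&(D>0)); 
            if len(u)==0: continue
            P=at_depth(C,np.c_[u,v],D[v,u]); print(n,q,round(r['confidence'],2),np.round(r['uv']),len(u),np.round(np.median(P,0),3),np.round(np.percentile(P,[2,98],axis=0),3).tolist())
E
python3 a.py
```

```text
[-3.13917716e+00 -2.92575101e-04  3.28823219e-01]
scene chest_drawer0_handle 0.94 [370. 192.] 594 [0.618 0.257 0.09 ] [[0.557, 0.166, 0.0], [0.669, 0.396, 0.099]]
scene chest_drawer0 0.74 [372. 190.] 576 [0.618 0.259 0.09 ] [[0.549, 0.166, 0.002], [0.669, 0.4, 0.098]]
scene chest_drawer0 0.41 [237. 263.] 358 [ 0.465 -0.165  0.088] [[0.437, -0.184, 0.064], [0.485, -0.137, 0.093]]
scene turntable 0.96 [275. 283.] 6777 [ 0.566 -0.155  0.056] [[0.444, -0.27, 0.046], [0.686, -0.015, 0.061]]
scene foot_knob 0.71 [373. 190.] 484 [0.625 0.251 0.091] [[0.569, 0.166, 0.031], [0.669, 0.391, 0.098]]
scene foot_knob 0.61 [237. 337.] 257 [ 0.592 -0.328  0.064] [[0.571, -0.345, 0.045], [0.607, -0.308, 0.069]]
scene yoyo 0.59 [238. 263.] 392 [ 0.465 -0.162  0.087] [[0.437, -0.184, 0.059], [0.485, -0.127, 0.093]]
scene top 0.66 [304. 293.] 325 [ 0.662 -0.145  0.079] [[0.634, -0.16, 0.055], [0.678, -0.112, 0.1]]
scene whistle0 0.69 [301. 354.] 135 [ 0.732 -0.266  0.018] [[0.715, -0.283, 0.006], [0.752, -0.25, 0.023]]
scene whistle0 0.61 [277. 224.] 151 [0.431 0.053 0.014] [[0.402, 0.035, -0.002], [0.4
[... 1060 characters left out ...]
p whistle0 0.6 [490. 277.] 59 [ 0.509 -0.467  0.018] [[0.502, -0.486, 0.011], [0.517, -0.456, 0.022]]
top whistle0 0.53 [305. 297.] 90 [0.437 0.06  0.018] [[0.418, 0.04, 0.004], [0.451, 0.075, 0.025]]
top whistle0 0.51 [416. 200.] 132 [ 0.734 -0.264  0.016] [[0.716, -0.283, -0.004], [0.757, -0.248, 0.023]]
top mug 0.88 [137. 264.] 1047 [0.531 0.544 0.046] [[0.492, 0.487, 0.001], [0.569, 0.58, 0.095]]
top bowl 0.9 [329. 180.] 1805 [0.783 0.002 0.023] [[0.716, -0.06, 0.002], [0.839, 0.063, 0.057]]
top stand 0.81 [378. 257.] 7525 [ 0.563 -0.137  0.056] [[0.432, -0.313, 0.03], [0.683, -0.012, 0.063]]
top stand 0.2 [225. 235.] 1206 [0.614 0.28  0.082] [[0.57, 0.172, 0.001], [0.667, 0.398, 0.098]]
```

```bash
python3 -c "
import cv2
im=cv2.imread('pics/top0.png')[130:380,90:540]
cv2.imwrite('pics/topc.png',cv2.resize(im,(800,444),interpolation=cv2.INTER_CUBIC))"
cat > b.py <<'E'
from h import *
C=cam('top'); im,D=grab_frame('top')
r=models.regions_of('top','turntable')[0]; v,u=np.nonzero(r['region']&(D>0)); P=at_depth(C,np.c_[u,v],D[v,u]); P=P[(P[:,2]>.045)&(P[:,2]<.066)]
(c,rad)=cv2.minEnclosingCircle(P[:,:2].astype(np.float32)); print('tt',c,rad)
# chest top by depth
v,u=np.mgrid[0:480,0:640]; m=(D>0); P=at_depth(C,np.c_[u[m],v[m]],D[m])
s=(abs(P[:,2]-.105)<.008)&(P[:,0]>.55)&(P[:,1]>.08)&(P[:,1]<.5); print('chest',cv2.minAreaRect(P[s][:,:2].astype(np.float32)),s.sum(),np.percentile(P[s],[1,99],axis=0))
s=(abs(P[:,2]-.067)<.01)&(P[:,0]>.45)&(P[:,0]<.64)&(P[:,1]>.1)&(P[:,1]<.45); print('handle',cv2.minAreaRect(P[s][:,:2].astype(np.float32)),s.sum(),np.percentile(P[s],[5,50,95],axis=0))
print(ctrl.pinch_z)
E
python3 b.py
```

```text
tt (0.5596117973327637, -0.13746950030326843) 0.14066600799560547
chest ((0.7220481634140015, 0.3223055601119995), (0.22196565568447113, 0.2608080208301544), 19.56132698059082) 7097 [[0.60665274 0.18547985 0.09897841]
 [0.85063163 0.46212387 0.11117842]]
handle ((0.5896236896514893, 0.30482617020606995), (0.04176129773259163, 0.19324363768100739), 19.40125274658203) 312 [[0.56741975 0.22246834 0.06202573]
 [0.5917859  0.28008354 0.07103679]
 [0.63069234 0.3617609  0.07558889]]
0.0187
```

View pics/topc.png

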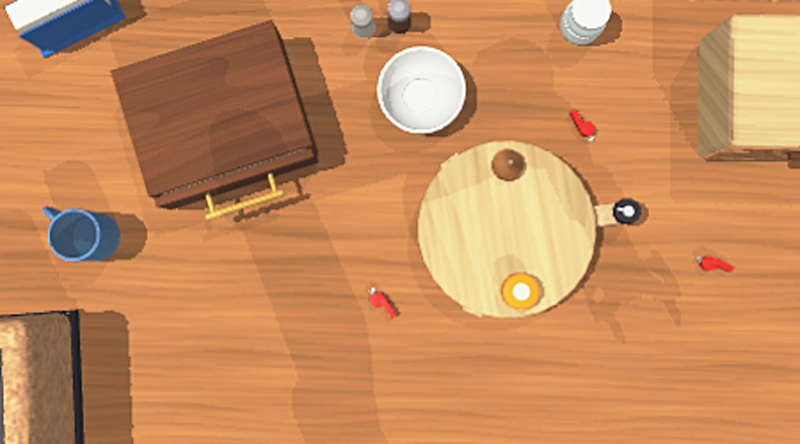

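The top view shows the chest upper left with its handle from (208,215) to (283,190) in the crop, the knob at (628,211), and the turntable centre near (508,228). The yo-yo at (521,291) and the top at (508,163) stand on either side of the level's place.

```bash
python3 -c "
from h import *
C=cam('top'); k=450/800
E=at_z(C,[[90+208*k,130+216*k],[90+283*k,130+191*k]],.067); print(E,E.mean(0),np.linalg.norm(E[0]-E[1]),np.degrees(np.arctan2(*(E[0]-E[1])[[1,0]]))-90)
print(at_z(C,[[90+628*k,130+211*k]],.066), get_calibration('wrist')['hand_eye'],ctrl.sense()['tcp_pos'])
"
```

```text
[[0.56361719 0.32943185 0.067     ]
 [0.60577771 0.21363706 0.067     ]] [0.58469745 0.27153446 0.067     ] 0.1232312563625696 20.00640611917143
[[ 0.58792944 -0.32561074  0.066     ]] [[ 3.71060480e-05 -9.56143228e-01 -2.92899514e-01  7.47562917e-02]
 [ 9.99999971e-01  1.05168819e-04 -2.16628583e-04  5.12083397e-05]
 [ 2.37931849e-04 -2.92899498e-01  9.56143205e-01 -1.43117988e-01]
 [ 0.00000000e+00  0.00000000e+00  0.00000000e+00  1.00000000e+00]] [ 0.1694919  -0.49687945  0.23130428]
```

Call:
carry_out(
  increments=[
    [0.2,[40,80,0],1],
    [0.2,[80,150,0],2],
    [0.2,[120,230,0],3],
    [0.2,[160,300,0],4],
    [0.2,[200,380,0],5],
    [0.2,[240,460,0],6],
    [0.2,[280,540,0],7],
    [0.2,[320,600,0],8],
  ],
)

```text
time_s: 1.97
tcp_pos: [0.325, -0.2001, 0.2316]
tcp_rot: [3.14, 0.0, 1.171]
contact_force: [1.2, -0.0, 0.5]
gripper_width: 0.034
grip_force: 0.0
```

Call:
carry_out(
  increments=[
    [0.3,[250,450,0],7.1],
    [0.3,[250,450,0],7.1],
    [0.3,[250,450,0],7.1],
    [0.3,[250,450,0],7.1],
    [0.3,[250,450,0],7.1],
    [0.3,[250,450,0],7.1],
    [0.3,[250,450,0],7.1],
    [0.3,[250,450,0],7.1],
  ],
)

```text
time_s: 2.63
tcp_pos: [0.4871, 0.0918, 0.2315]
tcp_rot: [3.141, 0.0, 1.911]
contact_force: [-0.2, -1.8, 0.6]
gripper_width: 0.0303
grip_force: 0.0
```

Call:
carry_out(
  increments=[
    [0.3,[120,140,0],0],
    [0.3,[120,140,0],0],
    [0.3,[120,140,0],0],
    [0.3,[120,140,0],0],
    [0.3,[120,140,0],0],
    [0.3,[120,140,0],0],
    [0.3,[120,140,0],0],
    [0.3,[120,140,0],0],
  ],
)

```text
time_s: 3.3
tcp_pos: [0.6061, 0.2291, 0.2313]
tcp_rot: [-3.141, 0.0, 1.91]
contact_force: [0.3, -0.1, 0.1]
gripper_width: 0.0301
grip_force: 0.0
```

```bash
cat > w.py <<'E'
from h import *
import sys
s=ctrl.sense(); C=cam('wrist'); im,D=grab_frame('wrist'); cv2.imwrite(f'pics/{sys.argv[1]}.png',im); np.save('D.npy',D); import pickle; pickle.dump(C,open('C.pkl','wb'))
print(s['time_s'],s['tcp_pos'])
for q in sys.argv[2:]:
    for r in models.regions_of('wrist',q)[:2]:
        v,u=np.nonzero(r['region']&(D>0))
        if len(u)==0: continue
        P=at_depth(C,np.c_[u,v],D[v,u]); print(q,round(r['confidence'],2),np.round(r['uv']),len(u),np.round(np.median(P,0),4),'zmax',np.percentile(P[:,2],95).round(4))
        P=P[P[:,2]>np.percentile(P[:,2],95)-.012]; print('  top part rect',np.round(np.r_[cv2.minAreaRect(P[:,:2].astype(np.float32))[0]],4),cv2.minAreaRect(P[:,:2].astype(np.float32))[1:])
E
python3 w.py w1 chest_drawer0_handle
```

```text
3.3 [0.606083   0.22905416 0.23130902]
```

View pics/w1.png

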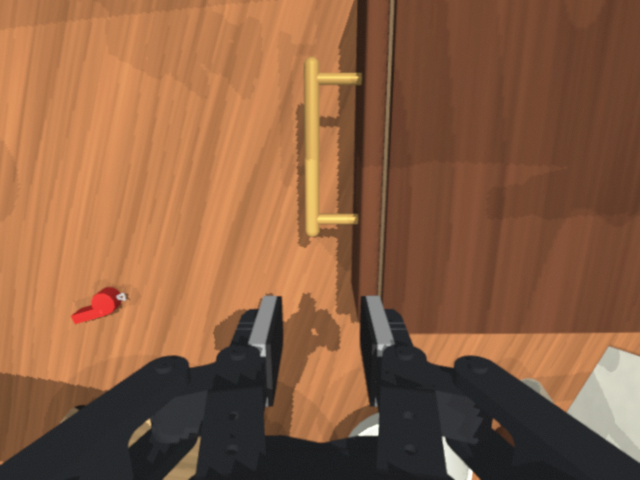

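The wrist view shows the brass handle upright in the picture from (312,60) to (312,235), already parallel to the tool.

```bash
python3 -c "
from h import *
import pickle; C=pickle.load(open('C.pkl','rb'))
E=at_z(C,[[312,62],[312.5,233]],.070); print(E,E.mean(0),np.linalg.norm(E[0]-E[1]),np.degrees(np.arctan2(*(E[0]-E[1])[[1,0]]))-90)"
```

```text
[[0.56320561 0.33163357 0.07      ]
 [0.60396066 0.21499494 0.07      ]] [0.58358314 0.27331425 0.07      ] 0.12355381080871672 19.26007530989125
```

Call:
carry_out(
  increments=[
    [0.45,[-22,44,0],0],
    [0.45,[-22,44,-30],0],
    [0.45,[-22,44,-65],0],
    [0.45,[-22,44,-100],0],
    [0.45,[-22,44,-130],0],
    [0.45,[-22,44,-160],0],
    [0.45,[-22,44,-182],0],
    [0.45,[-22,44,-182],0],
  ],
)

```text
time_s: 4.07
tcp_pos: [0.5847, 0.2726, 0.0501]
tcp_rot: [3.139, 0.0, 1.909]
contact_force: [-0.3, -0.1, 0.6]
gripper_width: 0.0239
grip_force: 0.0
```

Call:
carry_out(
  increments=[
    [0.45,[0,0,0],0],
    [1,[0,0,0],0],
    [1,[0,0,0],0],
    [1,[0,0,0],0],
    [1,[0,0,0],0],
    [1,[0,0,0],0],
    [1,[0,0,0],0],
    [1,[0,0,0],0],
  ],
  force=40,
)

```text
time_s: 4.73
tcp_pos: [0.5851, 0.2729, 0.0504]
tcp_rot: [3.141, 0.002, 1.91]
contact_force: [-1.0, -2.4, 5.4]
gripper_width: 0.0092
grip_force: 39.3
```

Call:
carry_out(
  increments=[
    [1,[-19,-7,0],0],
    [1,[-40,-14,0],0],
    [1,[-60,-21,0],0],
    [1,[-80,-28,0],0],
    [1,[-100,-35,0],0],
    [1,[-117,-41,0],0],
    [1,[-130,-46,0],0],
    [1,[-139,-49,0],0],
  ],
)

```text
time_s: 5.4
tcp_pos: [0.4459, 0.2239, 0.0504]
tcp_rot: [3.139, 0.002, 1.91]
contact_force: [2.9, -2.8, 4.9]
gripper_width: 0.0095
grip_force: 40.8
```

Call:
carry_out(
  increments=[
    [1,[-2,-1,0],0],
    [1,[-4,-1,0],0],
    [1,[-4,-1,0],0],
    [1,[-4,-1,0],0],
    [1,[-4,-1,0],0],
    [1,[-4,-1,0],0],
    [1,[-4,-1,0],0],
    [1,[-4,-1,0],0],
  ],
)

```text
time_s: 6.07
tcp_pos: [0.444, 0.2232, 0.0504]
tcp_rot: [3.138, 0.003, 1.909]
contact_force: [2.6, -4.6, 4.8]
gripper_width: 0.0099
grip_force: 40.9
```

Call:
carry_out(
  increments=[
    [1,[-2,-1,0],0],
    [1,[-4,-1,0],0],
    [1,[-4,-1,0],0],
    [1,[-4,-1,0],0],
    [1,[-4,-1,0],0],
    [1,[-4,-1,0],0],
    [1,[-4,-1,0],0],
    [1,[-4,-1,0],0],
  ],
)

```text
time_s: 6.73
tcp_pos: [0.4439, 0.2232, 0.0504]
tcp_rot: [3.13, 0.003, 1.909]
contact_force: [12.4, -1.8, -2.9]
gripper_width: 0.0093
grip_force: 40.2
```

Call:
carry_out(
  increments=[
    [0.45,[6,2,0],0],
    [0.45,[6,2,0],0],
    [0.45,[6,2,0],0],
    [0.45,[6,2,30],0],
    [0.45,[6,2,70],0],
    [0.45,[6,2,110],0],
    [0.3,[6,2,150],0],
    [0,[40,0,180],0],
  ],
)

```text
time_s: 7.4
tcp_pos: [0.4708, 0.224, 0.2311]
tcp_rot: [-3.141, -0.003, 1.914]
contact_force: [0.8, 0.6, 1.2]
gripper_width: 0.041
grip_force: 0.0
```

Call:
carry_out(
  increments=[
    [0,[30,-5,0],0],
    [0,[60,-10,0],0],
    [0,[60,-10,0],0],
    [0,[60,-10,0],0],
    [0,[60,-10,0],0],
    [0,[60,-10,0],0],
    [0,[60,-10,0],0],
    [0,[60,-10,0],0],
  ],
)

```text
time_s: 8.07
tcp_pos: [0.5337, 0.2131, 0.2273]
tcp_rot: [3.141, -0.0, 1.911]
contact_force: [-0.2, -0.5, 0.1]
gripper_width: 0.0428
grip_force: 0.0
```

```bash
python3 w.py w2 level
```

```text
8.0667 [0.53374043 0.21309129 0.22728495]
level 0.78 [365. 159.] 6380 [0.5517 0.2658 0.0623] zmax 0.0636
  top part rect [0.5555 0.2582] ((0.022656293585896492, 0.15020227432250977), 21.287031173706055)
```

View pics/w2.png

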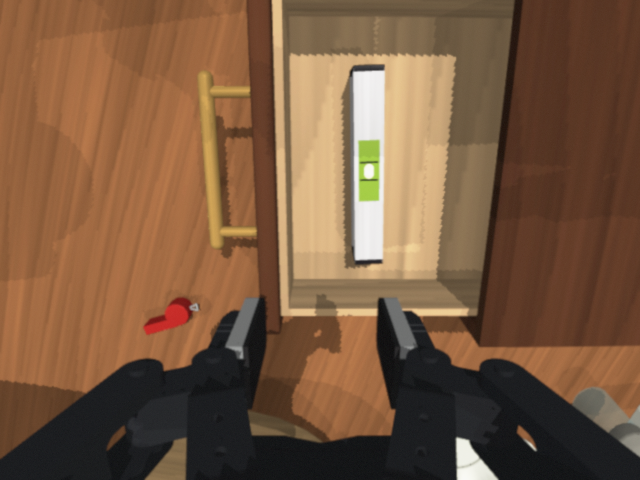

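Call:
carry_out(
  increments=[
    [0,[11,23,0],0.3],
    [0,[22,45,-10],0.3],
    [0,[22,45,-45],0.3],
    [0,[22,45,-80],0.3],
    [0,[22,45,-115],0.3],
    [0,[22,45,-150],0.3],
    [0,[22,45,-180],0.3],
    [0,[22,45,-191],0.3],
  ],
)

```text
time_s: 8.83
tcp_pos: [0.5524, 0.2565, 0.03]
tcp_rot: [-3.132, -0.0, 1.942]
contact_force: [-0.1, -0.7, -0.7]
gripper_width: 0.0424
grip_force: 0.0
```

Call:
carry_out(
  increments=[
    [0,[0,0,0],0],
    [0,[0,0,0],0],
    [1,[0,0,0],0],
    [1,[0,0,0],0],
    [1,[0,0,0],0],
    [1,[0,0,0],0],
    [1,[0,0,0],0],
    [1,[0,0,0],0],
  ],
  force=40,
)

```text
time_s: 9.5
tcp_pos: [0.5592, 0.2585, 0.0395]
tcp_rot: [3.135, 0.0, 1.941]
contact_force: [-0.5, 0.9, 6.3]
gripper_width: 0.021
grip_force: 41.1
```

Call:
carry_out(
  increments=[
    [1,[0,0,3],0],
    [1,[0,0,8],0],
    [1,[0,0,25],0],
    [1,[0,0,50],0],
    [1,[0,0,80],0],
    [1,[0,0,110],0],
    [1,[0,0,130],0],
    [1,[0,0,135],0],
  ],
)

```text
time_s: 10.17
tcp_pos: [0.5587, 0.2584, 0.1758]
tcp_rot: [3.134, 0.0, 1.941]
contact_force: [1.3, 0.0, -2.0]
gripper_width: 0.0212
grip_force: 40.1
```

Call:
carry_out(
  increments=[
    [1,[0,-20,0],0],
    [1,[0,-50,0],-0.5],
    [1,[0,-85,0],-1],
    [1,[0,-120,0],-2],
    [1,[0,-160,0],-2],
    [1,[0,-195,0],-2],
    [1,[0,-230,0],-2],
    [1,[0,-260,0],-2],
  ],
)

```text
time_s: 10.83
tcp_pos: [0.5553, -0.0045, 0.1687]
tcp_rot: [-3.138, -0.0, 1.731]
contact_force: [-0.6, -0.3, -3.0]
gripper_width: 0.0208
grip_force: 40.0
```

Call:
carry_out(
  increments=[
    [1,[0,-35,0],0],
    [1,[0,-70,0],0],
    [1,[0,-100,0],0],
    [1,[0,-120,0],0],
    [1,[0,-132,0],0],
    [1,[0,-136,0],0],
    [1,[0,-136,0],0],
    [1,[0,-136,0],0],
  ],
)

```text
time_s: 11.5
tcp_pos: [0.5564, -0.1371, 0.1702]
tcp_rot: [-3.141, -0.002, 1.733]
contact_force: [-0.6, 1.3, -2.1]
gripper_width: 0.0212
grip_force: 40.0
```

```bash
python3 w.py w3 level turntable foot_knob; python3 b.py | head -1
```

```text
11.5 [ 0.55640776 -0.13706117  0.17015018]
level 0.85 [321. 262.] 22241 [ 0.5521 -0.1071  0.193 ] zmax 0.1941
  top part rect [ 0.5534 -0.1195] ((0.022314872592687607, 0.11617428064346313), 9.376381874084473)
turntable 0.58 [354. 162.] 90805 [ 0.546  -0.0893  0.0563] zmax 0.0576
  top part rect [ 0.5539 -0.135 ] ((0.2769079804420471, 0.270559698343277), 40.401329040527344)
tt (0.5613380670547485, -0.12806054949760437) 0.13619878888130188
```

View pics/w3.png

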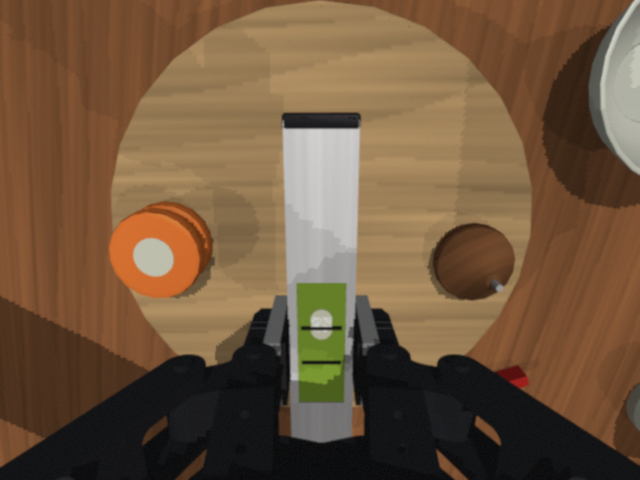

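```bash
python3 -c "
from h import *
import pickle; C=pickle.load(open('C.pkl','rb'))
print('vial',at_z(C,[[321,345]],.1935))
im,D=cv2.imread('pics/w3.png'),np.load('D.npy'); v,u=np.nonzero(D>0); P=at_depth(C,np.c_[u,v],D[v,u]); s=abs(P[:,2]-.056)<.006
m=np.zeros((480,640),np.uint8); m[v[s],u[s]]=255
e=[]
for r in range(10,230,6):
    c=np.nonzero(m[r])[0]; e+=[[c[0],r],[c[-1],r]]
for c in range(240,410,8): e.append([c,np.nonzero(m[:,c])[0][0]])
X=at_z(C,e,.056)[:,:2]
from scipy.optimize import least_squares
f=least_squares(lambda p:np.linalg.norm(X-p,axis=1)-.14,[.56,-.137],loss='soft_l1',f_scale=.002); print(f.x,np.median(abs(f.fun)))
"
```

```text
vial [[ 0.55623832 -0.13575516  0.1935    ]]
[ 0.56087202 -0.13573694] 0.0029714095256132
```

Call:
carry_out(
  increments=[
    [1,[4,-1,-10],0],
    [1,[4,-1,-30],0],
    [1,[4,-1,-50],0],
    [1,[4,-1,-65],0],
    [1,[4,-1,-78],0],
    [1,[4,-1,-85],0],
    [1,[4,-1,-88],0],
    [1,[4,-1,-90],0],
  ],
)

```text
time_s: 12.47
tcp_pos: [0.5605, -0.1391, 0.0802]
tcp_rot: [-3.141, -0.0, 1.732]
contact_force: [-0.4, -0.5, -2.7]
gripper_width: 0.0216
grip_force: 40.0
```

Call:
carry_out(
  increments=[
    [1,[0,0,0],0],
    [1,[0,0,0],0],
    [1,[0,0,-1],0],
    [1,[0,0,-2],0],
    [1,[0,0,-3],0],
    [1,[0,0,-3],0],
    [1,[0,0,-3],0],
    [1,[0,0,-3],0],
  ],
)

```text
time_s: 13.13
tcp_pos: [0.5607, -0.1393, 0.0779]
tcp_rot: [3.142, 0.0, 1.732]
contact_force: [-0.3, 0.3, -4.1]
gripper_width: 0.0209
grip_force: 40.0
```

Call:
carry_out(
  increments=[
    [1,[0,0,-1],0],
    [1,[0,0,-1],0],
    [1,[0,0,-2],0],
    [1,[0,0,-2],0],
    [1,[0,0,-3],0],
    [1,[0,0,-3],0],
    [1,[0,0,-3],0],
    [1,[0,0,-3],0],
  ],
)

```text
time_s: 13.8
tcp_pos: [0.5607, -0.1393, 0.0748]
tcp_rot: [-3.142, -0.0, 1.732]
contact_force: [0.3, -0.5, -3.2]
gripper_width: 0.0213
grip_force: 40.0
```

Call:
carry_out(
  increments=[
    [1,[0,0,-0.5],0],
    [1,[0,0,-0.5],0],
    [1,[0,0,-1],0],
    [1,[0,0,-1],0],
    [1,[0,0,-1.5],0],
    [1,[0,0,-1.5],0],
    [1,[0,0,-1.5],0],
    [1,[0,0,-1.5],0],
  ],
)

```text
time_s: 14.47
tcp_pos: [0.5607, -0.1393, 0.0735]
tcp_rot: [3.141, 0.0, 1.732]
contact_force: [-0.7, 1.1, -2.0]
gripper_width: 0.0212
grip_force: 40.1
```

Call:
carry_out(
  increments=[
    [1,[0,0,-0.5],0],
    [1,[0,0,-0.5],0],
    [1,[0,0,-1],0],
    [1,[0,0,-1],0],
    [1,[0,0,-1],0],
    [1,[0,0,-1],0],
    [1,[0,0,-1],0],
    [1,[0,0,-1],0],
  ],
)

```text
time_s: 15.13
tcp_pos: [0.561, -0.1394, 0.0732]
tcp_rot: [3.141, 0.001, 1.732]
contact_force: [-0.7, 0.3, 5.5]
gripper_width: 0.0213
grip_force: 41.0
```

Call:
carry_out(
  increments=[
    [0.7,[0,0,0.5],0],
    [0.4,[0,0,0.5],0],
    [0.2,[0,0,0.5],0],
    [0.2,[0,0,0.5],0],
    [0.2,[0,0,5],0],
    [0.2,[0,0,25],0],
    [0.2,[0,0,60],0],
    [0,[0,0,97],0],
  ],
)

```text
time_s: 15.8
tcp_pos: [0.559, -0.1386, 0.168]
tcp_rot: [-3.137, -0.003, 1.732]
contact_force: [0.8, 0.3, 0.3]
gripper_width: 0.0425
grip_force: 0.0
```

Call:
carry_out(
  increments=[
    [-0.2,[0,0,15],0],
    [-0.2,[0,0,25],0],
    [-0.2,[0,0,25],0],
    [-0.2,[0,0,25],0],
    [-0.2,[0,0,25],0],
    [-0.2,[0,0,25],0],
    [-0.2,[0,0,25],0],
    [-0.2,[0,0,25],0],
  ],
)

```text
time_s: 16.47
tcp_pos: [0.56, -0.139, 0.1928]
tcp_rot: [-3.139, -0.001, 1.732]
contact_force: [-0.5, 1.3, -0.5]
gripper_width: 0.0513
grip_force: 0.0
```

```bash
python3 w.py w4 level turntable
```

```text
16.4667 [ 0.55997206 -0.13902904  0.19278563]
level 0.77 [322. 226.] 8481 [ 0.5594 -0.1287  0.096 ] zmax 0.0973
  top part rect [ 0.5607 -0.139 ] ((0.02230190858244896, 0.15026453137397766), 9.33871841430664)
level 0.75 [610.  83.] 10053 [ 0.758  -0.0073  0.0134] zmax 0.0555
  top part rect [ 0.7333 -0.0227] ((0.04382724314928055, 0.11872244626283646), 29.974609375)
turntable 0.94 [301. 171.] 92007 [ 0.5506 -0.1006  0.0563] zmax 0.0576
  top part rect [ 0.5552 -0.1364] ((0.27859964966773987, 0.2748028337955475), 46.329811096191406)
```

View pics/w4.png

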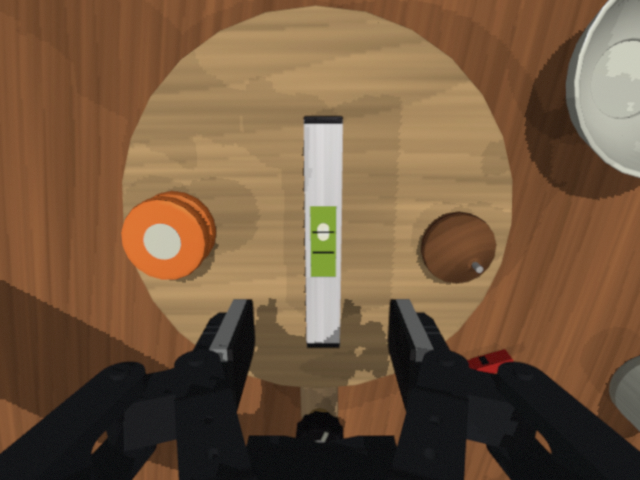

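The level lies in the middle of the turntable, vial lines at rows 232 and 252 and the bubble at about row 231, so it sits roughly 7 mm away from the foot (knob at (320,428)). That needs about 2.7 rad clockwise.

Call:
carry_out(
  increments=[
    [-0.3,[5,-35,0],1.1],
    [-0.3,[10,-70,0],2.2],
    [-0.3,[15,-105,0],3.3],
    [-0.3,[20,-140,0],4.4],
    [-0.3,[25,-170,0],5.5],
    [-0.3,[29,-185,0],6.6],
    [-0.3,[29,-185,0],7.7],
    [-0.3,[29,-185,0],8.8],
  ],
)

```text
time_s: 17.28
tcp_pos: [0.5894, -0.326, 0.1934]
tcp_rot: [3.141, -0.001, 2.657]
contact_force: [-0.1, -0.0, 0.0]
gripper_width: 0.0554
grip_force: 0.0
```

```bash
cat > bub.py <<'E'
from h import *
import sys
s=ctrl.sense(); C=cam('wrist'); im,D=grab_frame('wrist'); cv2.imwrite(f'pics/{sys.argv[1]}.png',im); print(s['time_s'],s['tcp_pos'],s['contact_force'])
hsv=cv2.cvtColor(im,cv2.COLOR_BGR2HSV); g=cv2.inRange(hsv,(30,90,60),(45,255,255))
n,l,st,ce=cv2.connectedComponentsWithStats(cv2.morphologyEx(g,cv2.MORPH_CLOSE,np.ones((9,9)))); i=1+st[1:,4].argmax(); M=l==i
M=cv2.erode(M.astype(np.uint8),np.ones((3,3)))>0
def pos(m): v,u=np.nonzero(m&M); return at_z(C,np.c_[u,v],.096)[:,:2],len(u)
w,nw=pos((hsv[...,1]<110)&(hsv[...,2]>120)); k,nk=pos(hsv[...,2]<70)
d=np.array([.155,-.988]) # towards foot
d/=np.linalg.norm(d); a=k@d; th=a.mean(); l1,l2=a[a<th].mean(),a[a>=th].mean()
print('lines gap mm',1e3*(l2-l1),nk,'bubble from mid toward foot mm',((w@d).mean()-(l1+l2)/2)*1e3,nw)
E
cat > f.py <<'E'
from h import *
im,D=grab_frame('top'); C=cam('top')
for n in ['top']:
    for r in models.regions_of(n,'foot_knob')[:1]:
        v,u=np.nonzero(r['region']); P=at_z(C,np.c_[u,v],.066); print(r['confidence'],cv2.minEnclosingCircle(P[:,:2].astype(np.float32)),P.mean(0))
E
python3 w.py w5 foot_knob
```

```text
17.2833 [ 0.589441   -0.32600228  0.19344293]
foot_knob 0.63 [318. 223.] 2783 [ 0.5858 -0.3243  0.065 ] zmax 0.0664
  top part rect [ 0.5879 -0.3255] ((0.04008230194449425, 0.04073341563344002), 62.30741500854492)
```

View pics/w5.png

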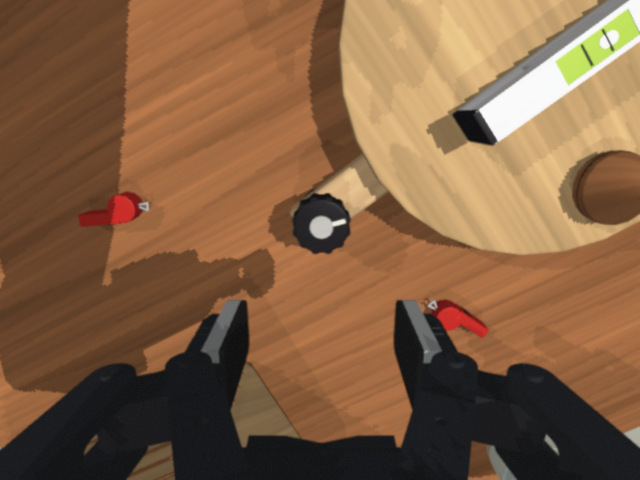

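The knob sits at (321,223) with its white mark pointing right, and TCP is 1–2 mm from its axis.

Call:
carry_out(
  increments=[
    [-0.3,[-1,0,-20],1],
    [-0.3,[-1,0,-40],2],
    [-0.3,[-1,0,-70],3],
    [-0.3,[-1,0,-100],4],
    [-0.3,[-1,0,-125],5],
    [-0.3,[-1,0,-142],5],
    [-0.3,[-1,0,-150],5],
    [-0.3,[-1,0,-151],5],
  ],
)

```text
time_s: 18.05
tcp_pos: [0.5871, -0.3228, 0.0405]
tcp_rot: [3.139, -0.004, -3.108]
contact_force: [-1.0, 1.0, -0.4]
gripper_width: 0.0557
grip_force: 0.0
```

Call:
carry_out(
  increments=[
    [0.5,[0,0,0],0],
    [0.8,[0,0,0],0],
    [0.8,[0,0,0],0],
    [0.8,[0,0,0],0],
    [0.8,[0,0,0],0],
    [0.8,[0,0,0],0],
    [0.8,[0,0,0],0],
    [0.8,[0,0,0],0],
  ],
  force=50,
)

```text
time_s: 18.72
tcp_pos: [0.5892, -0.3251, 0.0448]
tcp_rot: [-3.14, 0.001, -3.106]
contact_force: [-1.9, -1.7, 3.9]
gripper_width: 0.038
grip_force: 51.9
```

Call:
carry_out(
  increments=[
    [0.8,[0,0,0],-1],
    [0.8,[0,0,0],-2],
    [0.8,[0,0,0],-3],
    [0.8,[0,0,0],-4],
    [0.8,[0,0,0],-5],
    [0.8,[0,0,0],-6],
    [0.8,[0,0,0],-7],
    [0.8,[0,0,0],-8],
  ],
)

```text
time_s: 19.38
tcp_pos: [0.5889, -0.3258, 0.0452]
tcp_rot: [-3.14, 0.003, 2.334]
contact_force: [-2.9, -3.1, 5.1]
gripper_width: 0.0385
grip_force: 52.2
```

Call:
carry_out(
  increments=[
    [0.8,[0,0,0],-1],
    [0.8,[0,0,0],-2],
    [0.8,[0,0,0],-3],
    [0.8,[0,0,0],-4],
    [0.8,[0,0,0],-5],
    [0.8,[0,0,0],-6],
    [0.8,[0,0,0],-7],
    [0.8,[0,0,0],-8],
  ],
)

```text
time_s: 20.05
tcp_pos: [0.5881, -0.326, 0.0455]
tcp_rot: [-3.141, 0.004, 1.496]
contact_force: [-5.0, -2.2, 6.7]
gripper_width: 0.038
grip_force: 52.4
```

Call:
carry_out(
  increments=[
    [0.8,[0,0,0],-1],
    [0.8,[0,0,0],-2],
    [0.8,[0,0,0],-3],
    [0.8,[0,0,0],-4],
    [0.8,[0,0,0],-5],
    [0.8,[0,0,0],-6],
    [0.8,[0,0,0],-7],
    [0.8,[0,0,0],-8],
  ],
)

```text
time_s: 20.72
tcp_pos: [0.5875, -0.3255, 0.0459]
tcp_rot: [3.14, 0.003, 0.658]
contact_force: [-6.7, -1.7, 9.6]
gripper_width: 0.038
grip_force: 52.7
```

```bash
python3 bub.py w6
```

```text
20.7167 [ 0.58745446 -0.32551277  0.04589535] [-6.71617692 -1.67322741  9.59123554]Traceback (most recent call last):
  File "bub.py", line 5, in <module>
    n,l,st,ce=cv2.connectedComponentsWithStats(cv2.morphologyEx(g,cv2.MORPH_CLOSE,np.ones((9,9)))); i=1+st[1:,4].argmax(); M=l==i
                                                                                                        ~~~~~~~~~~~~~~~^^
ValueError: attempt to get argmax of an empty sequence
```

Call:
carry_out(
  increments=[
    [0,[0,0,0],0],
    [-0.3,[0,0,0],0],
    [-0.3,[0,0,0],0],
    [-0.3,[0,0,20],0],
    [-0.3,[0,0,55],0],
    [-0.3,[0,0,90],0],
    [-0.3,[0,0,125],0],
    [-0.3,[0,0,150],1],
  ],
)

```text
time_s: 21.43
tcp_pos: [0.5898, -0.3241, 0.1968]
tcp_rot: [3.138, -0.002, 0.771]
contact_force: [0.4, -0.6, -0.1]
gripper_width: 0.0556
grip_force: 0.0
```

Call:
carry_out(
  increments=[
    [-0.3,[-4,30,0],1],
    [-0.3,[-8,60,0],2],
    [-0.3,[-12,90,0],3],
    [-0.3,[-16,120,0],4],
    [-0.3,[-20,150,0],5],
    [-0.3,[-24,165,0],6],
    [-0.3,[-26,170,0],7],
    [-0.3,[-26,170,0],8],
  ],
)

```text
time_s: 22.1
tcp_pos: [0.5626, -0.1516, 0.1933]
tcp_rot: [3.141, -0.001, 1.615]
contact_force: [0.2, -0.3, -0.1]
gripper_width: 0.0555
grip_force: 0.0
```

Call:
carry_out(
  increments=[
    [-0.3,[0,0,0],1.2],
    [-0.3,[0,0,0],1.2],
    [-0.3,[0,0,0],1.2],
    [-0.3,[0,0,0],1.2],
    [-0.3,[0,0,0],1.2],
    [-0.3,[0,0,0],1.2],
    [-0.3,[0,0,0],1.2],
    [-0.3,[0,0,0],1.2],
  ],
)

```text
time_s: 22.77
tcp_pos: [0.5627, -0.1544, 0.1933]
tcp_rot: [3.142, -0.0, 1.731]
contact_force: [0.1, -0.6, 0.2]
gripper_width: 0.0553
grip_force: 0.0
```

```bash
python3 bub.py w7; python3 -c "
import cv2;a=cv2.resize(cv2.imread('pics/w7.png')[100:400,220:420],(400,600),interpolation=cv2.INTER_CUBIC);cv2.imwrite('pics/w7c.png',a)"
```

```text
22.7667 [ 0.56269107 -0.15443024  0.19333389] [ 0.12031076 -0.55707387  0.15976388]
lines gap mm 0.044557881859613735 8 bubble from mid toward foot mm 11.218793753956401 5
```

View pics/w7c.png

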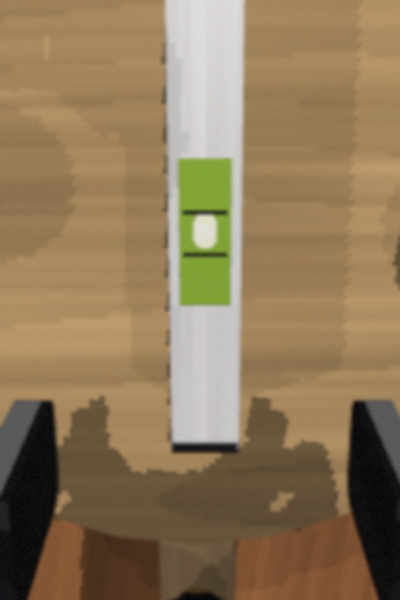

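Lines lie at rows 212 and 254 of the crop and the bubble at 231, so it is centred to about −0.6 mm. Next is pressing with the two fingertips, one on each side of the vial.

Call:
carry_out(
  increments=[
    [-0.55,[-2,15,0],1.1],
    [-0.55,[-2,15,0],2.2],
    [-0.55,[-2,15,0],3.3],
    [-0.55,[-2,15,0],4.4],
    [-0.55,[-2,15,0],5.5],
    [-0.55,[-2,15,0],6.6],
    [-0.55,[-2,15,0],7.7],
    [-0.55,[-2,15,0],8.8],
  ],
)

```text
time_s: 23.48
tcp_pos: [0.5607, -0.1393, 0.1934]
tcp_rot: [3.142, 0.0, 2.659]
contact_force: [-0.0, 0.1, 0.6]
gripper_width: 0.0659
grip_force: 0.0
```

Call:
carry_out(
  increments=[
    [-0.55,[0,0,-5],1.1],
    [-0.55,[0,0,-20],2.2],
    [-0.55,[0,0,-35],3.3],
    [-0.55,[0,0,-50],4.4],
    [-0.55,[0,0,-60],5.5],
    [-0.55,[0,0,-65],6.2],
    [-0.55,[0,0,-70],6.2],
    [-0.55,[0,0,-70],6.2],
  ],
)

```text
time_s: 24.15
tcp_pos: [0.5599, -0.1391, 0.122]
tcp_rot: [3.141, -0.002, -2.983]
contact_force: [1.2, -0.4, -0.2]
gripper_width: 0.066
grip_force: 0.0
```

```bash
python3 w.py w8 level
```

```text
24.15 [ 0.55994537 -0.13905849  0.12202098]
level 0.9 [323. 275.] 22323 [ 0.5569 -0.1384  0.0959] zmax 0.0973
  top part rect [ 0.5606 -0.1383] ((0.023866329342126846, 0.15007613599300385), 9.333163261413574)
```

View pics/w8.png

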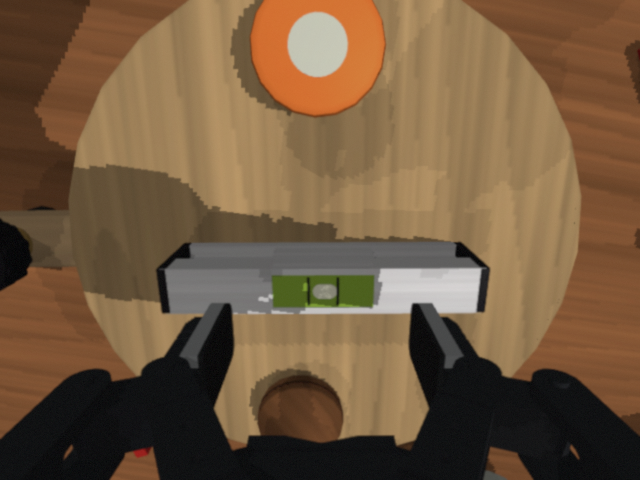

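Lines at columns 308 and 339, bubble at about 325, so it is still centred; both fingertips are in line with the bar on plain metal, and the toys are clear.

Call:
carry_out(
  increments=[
    [-0.55,[0,0,-6],0],
    [-0.55,[0,0,-12],0],
    [-0.55,[0,0,-17],0],
    [-0.55,[0,0,-20],0],
    [-0.55,[0,0,-22],0],
    [-0.55,[0,0,-23],0],
    [-0.55,[0,0,-24],0],
    [-0.55,[0,0,-24],0],
  ],
)

```text
time_s: 24.92
tcp_pos: [0.5607, -0.1393, 0.0993]
tcp_rot: [3.142, -0.0, -2.98]
contact_force: [0.8, 0.2, -0.6]
gripper_width: 0.0663
grip_force: 0.0
```

Call:
carry_out(
  increments=[
    [-0.55,[0,0,-0.5],0],
    [-0.55,[0,0,-1],0],
    [-0.55,[0,0,-1.5],0],
    [-0.55,[0,0,-2],0],
    [-0.55,[0,0,-2],0],
    [-0.55,[0,0,-2],0],
    [-0.55,[0,0,-2],0],
    [-0.55,[0,0,-2],0],
  ],
)

```text
time_s: 25.58
tcp_pos: [0.5607, -0.1393, 0.0974]
tcp_rot: [-3.142, -0.0, -2.98]
contact_force: [0.5, 0.2, -0.7]
gripper_width: 0.0666
grip_force: 0.0
```

Call:
carry_out(
  increments=[
    [-0.55,[0,0,-0.5],0],
    [-0.55,[0,0,-1],0],
    [-0.55,[0,0,-1.5],0],
    [-0.55,[0,0,-2],0],
    [-0.55,[0,0,-2],0],
    [-0.55,[0,0,-2],0],
    [-0.55,[0,0,-2],0],
    [-0.55,[0,0,-2],0],
  ],
)

```text
time_s: 26.25
tcp_pos: [0.5607, -0.1393, 0.0954]
tcp_rot: [-3.142, 0.0, -2.98]
contact_force: [0.7, 0.2, 0.4]
gripper_width: 0.0664
grip_force: 0.0
```

Call:
carry_out(
  increments=[
    [-0.55,[0,0,-0.3],0],
    [-0.55,[0,0,-0.6],0],
    [-0.55,[0,0,-1],0],
    [-0.55,[0,0,-1],0],
    [-0.55,[0,0,-1],0],
    [-0.55,[0,0,-1],0],
    [-0.55,[0,0,-1],0],
    [-0.55,[0,0,-1],0],
  ],
)

```text
time_s: 26.92
tcp_pos: [0.5607, -0.1393, 0.0944]
tcp_rot: [-3.142, 0.0, -2.98]
contact_force: [0.8, 0.4, -0.0]
gripper_width: 0.0659
grip_force: 0.0
```

Call:
carry_out(
  increments=[
    [-0.55,[0,0,-0.3],0],
    [-0.55,[0,0,-0.6],0],
    [-0.55,[0,0,-1],0],
    [-0.55,[0,0,-1],0],
    [-0.55,[0,0,-1],0],
    [-0.55,[0,0,-1],0],
    [-0.55,[0,0,-1],0],
    [-0.55,[0,0,-1],0],
  ],
)

```text
time_s: 27.58
tcp_pos: [0.5607, -0.1393, 0.0934]
tcp_rot: [-3.142, 0.0, -2.98]
contact_force: [0.2, 0.2, 0.4]
gripper_width: 0.066
grip_force: 0.0
```

Call:
carry_out(
  increments=[
    [-0.55,[0,0,-0.5],0],
    [-0.55,[0,0,-1],0],
    [-0.55,[0,0,-1.5],0],
    [-0.55,[0,0,-2],0],
    [-0.55,[0,0,-2],0],
    [-0.55,[0,0,-2],0],
    [-0.55,[0,0,-2],0],
    [-0.55,[0,0,-2],0],
  ],
)

```text
time_s: 28.25
tcp_pos: [0.5607, -0.1393, 0.0914]
tcp_rot: [-3.142, 0.0, -2.98]
contact_force: [-0.2, 0.1, -0.2]
gripper_width: 0.0664
grip_force: 0.0
```

Call:
carry_out(
  increments=[
    [-0.55,[0,0,-0.3],0],
    [-0.55,[0,0,-0.6],0],
    [-0.55,[0,0,-1],0],
    [-0.55,[0,0,-1],0],
    [-0.55,[0,0,-1],0],
    [-0.55,[0,0,-1],0],
    [-0.55,[0,0,-1],0],
    [-0.55,[0,0,-1],0],
  ],
)

```text
time_s: 28.92
tcp_pos: [0.5607, -0.1393, 0.0904]
tcp_rot: [-3.142, 0.0, -2.98]
contact_force: [-0.7, 0.3, -0.1]
gripper_width: 0.0663
grip_force: 0.0
```

Call:
carry_out(
  increments=[
    [-0.55,[0,0,-0.3],0],
    [-0.55,[0,0,-0.6],0],
    [-0.55,[0,0,-1],0],
    [-0.55,[0,0,-1],0],
    [-0.55,[0,0,-1],0],
    [-0.55,[0,0,-1],0],
    [-0.55,[0,0,-1],0],
    [-0.55,[0,0,-1],0],
  ],
)

```text
time_s: 29.58
tcp_pos: [0.5607, -0.1393, 0.0894]
tcp_rot: [-3.142, 0.0, -2.98]
contact_force: [0.2, -0.4, 0.7]
gripper_width: 0.0661
grip_force: 0.3
```

Call:
carry_out(
  increments=[
    [-0.55,[0,0,-0.3],0],
    [-0.55,[0,0,-0.6],0],
    [-0.55,[0,0,-1],0],
    [-0.55,[0,0,-1],0],
    [-0.55,[0,0,-1],0],
    [-0.55,[0,0,-1],0],
    [-0.55,[0,0,-1],0],
    [-0.55,[0,0,-1],0],
  ],
)

```text
time_s: 30.25
tcp_pos: [0.5609, -0.1393, 0.0894]
tcp_rot: [-3.141, 0.001, -2.98]
contact_force: [-1.4, 0.2, 5.8]
gripper_width: 0.0661
grip_force: 2.7
```

Call:
carry_out(
  increments=[
    [-0.55,[0,0,-0.3],0],
    [-0.55,[0,0,-0.6],0],
    [-0.55,[0,0,-0.6],0],
    [-0.55,[0,0,-0.6],0],
    [-0.55,[0,0,-0.6],0],
    [-0.55,[0,0,-0.6],0],
    [-0.55,[0,0,-0.6],0],
    [-0.55,[0,0,-0.6],0],
  ],
)

```text
time_s: 30.92
tcp_pos: [0.561, -0.1393, 0.0893]
tcp_rot: [-3.141, 0.001, -2.98]
contact_force: [-3.0, 1.6, 8.3]
gripper_width: 0.0661
grip_force: 3.7
```

Call:
carry_out(
  increments=[
    [-0.55,[0,0,0],0],
    [-0.55,[0,0,0],0],
    [-0.55,[0,0,0],0],
    [-0.55,[0,0,0],0],
    [-0.55,[0,0,0],0],
    [-0.55,[0,0,0],0],
    [-0.55,[0,0,0],0],
    [-0.55,[0,0,0],0],
  ],
)

```text
time_s: 31.58
tcp_pos: [0.561, -0.1393, 0.0893]
tcp_rot: [-3.141, 0.001, -2.98]
contact_force: [-2.4, 0.9, 7.8]
gripper_width: 0.0662
grip_force: 3.7
```

Call:
carry_out(
  increments=[
    [-0.55,[0,0,0],0],
    [-0.55,[0,0,0],0],
    [-0.55,[0,0,0],0],
    [-0.55,[0,0,0],0],
    [-0.55,[0,0,0],0],
    [-0.55,[0,0,0],0],
    [-0.55,[0,0,0],0],
    [-0.55,[0,0,0],0],
  ],
)

```text
time_s: 32.25
tcp_pos: [0.561, -0.1393, 0.0894]
tcp_rot: [-3.141, 0.001, -2.98]
contact_force: [-2.3, 1.0, 6.6]
gripper_width: 0.0661
grip_force: 3.7
```

```bash
python3 w.py w9 level; python3 -c "
import cv2;a=cv2.resize(cv2.imread('pics/w9.png')[180:480,120:520],(800,600),interpolation=cv2.INTER_CUBIC);cv2.imwrite('pics/w9c.png',a)"
```

```text
32.25 [ 0.56100493 -0.13929446  0.08935547]
level 0.87 [324. 301.] 30151 [ 0.5556 -0.1392  0.0956] zmax 0.0972
  top part rect [ 0.5609 -0.1381] ((0.024353627115488052, 0.15088748931884766), 9.069828987121582)
```

View pics/w9c.png

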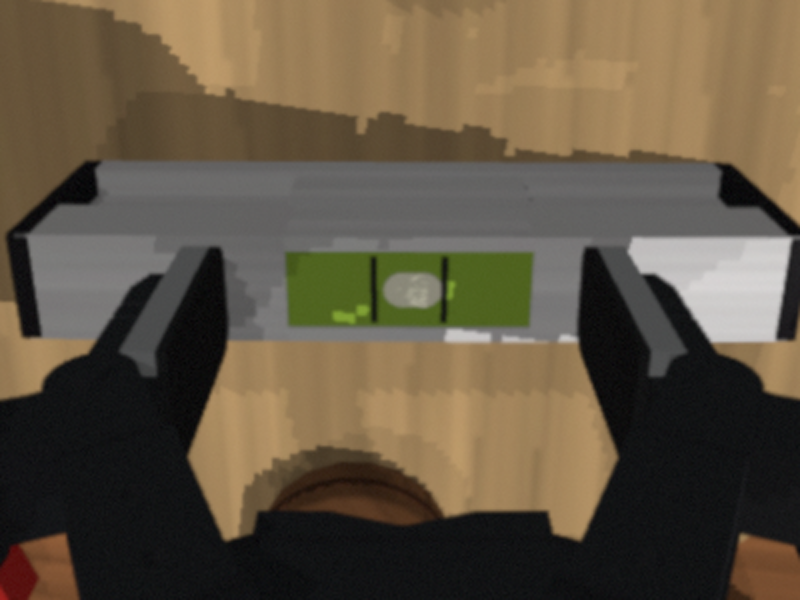

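The bubble at columns 384–441 lies between the lines at 374 and 444, about 0.6 mm off, and both fingertips rest on plain metal. I'll raise the push to about 10 N.

Call:
carry_out(
  increments=[
    [-0.55,[0,0,-0.3],0],
    [-0.55,[0,0,-0.6],0],
    [-0.55,[0,0,-0.6],0],
    [-0.55,[0,0,-0.6],0],
    [-0.55,[0,0,-0.6],0],
    [-0.55,[0,0,-0.6],0],
    [-0.55,[0,0,-0.6],0],
    [-0.55,[0,0,-0.6],0],
  ],
)

```text
time_s: 33.02
tcp_pos: [0.5611, -0.1393, 0.0893]
tcp_rot: [-3.141, 0.002, -2.98]
contact_force: [-3.1, 0.2, 9.8]
gripper_width: 0.0664
grip_force: 4.7
```

Call:
carry_out(
  increments=[
    [-0.55,[0,0,0],0],
    [-0.55,[0,0,0],0],
    [-0.55,[0,0,0],0],
    [-0.55,[0,0,0],0],
    [-0.55,[0,0,0],0],
    [-0.55,[0,0,0],0],
    [-0.55,[0,0,0],0],
    [-0.55,[0,0,0],0],
  ],
)

```text
time_s: 33.68
tcp_pos: [0.5611, -0.1393, 0.0893]
tcp_rot: [-3.141, 0.002, -2.98]
contact_force: [-3.6, 0.9, 10.0]
gripper_width: 0.0664
grip_force: 4.7
```

Call:
carry_out(
  increments=[
    [-0.55,[0,0,0],0],
    [-0.55,[0,0,0],0],
    [-0.55,[0,0,0],0],
    [-0.55,[0,0,0],0],
    [-0.55,[0,0,0],0],
    [-0.55,[0,0,0],0],
    [-0.55,[0,0,0],0],
    [-0.55,[0,0,0],0],
  ],
)

```text
time_s: 34.35
tcp_pos: [0.561, -0.1393, 0.0894]
tcp_rot: [-3.141, 0.002, -2.98]
contact_force: [-2.7, 0.7, 9.3]
gripper_width: 0.0665
grip_force: 4.7
```

Run:
```python
from h import *
im,_=grab_frame('wrist'); g=cv2.cvtColor(im,cv2.COLOR_BGR2HSV)[320:332,300:350]
print('sat',np.median(g[...,1],0).astype(int)); print('val',np.median(g[...,2],0).astype(int))
C=cam('top'); im,D=grab_frame('top')
for q in ['chest_drawer0_handle','yoyo','top']:
    r=models.regions_of('top',q)[:1]
    for r in r: print(q,at_z(C,[r['uv']],.07),r['uv'])
```

```text
sat [173 176 175 173 174 167 120 116 167 173 165 121  64  36  32  32  32  31
  32  31  32  32  32  32  32  32  32  31  31  32  32  32  32  32  31  31
  32  32  32  32  35  34  93 155 169 172 172 173 175 175]
val [100  99  99  99  90  67  33  31  60  86  98 106 118 131 136 137 137 139
 143 150 155 157 164 172 169 165 157 160 157 159 159 158 153 148 141 138
 138 137 135 126  96  51  43  85 131 149 131 107 100  99]
chest_drawer0_handle [[0.56279616 0.26571148 0.07      ]] [229.7, 252.3]
top [[ 0.65592627 -0.13654713  0.07      ]] [375.3, 222.5]
```

```bash
python3 -c "
from plant import ctrl
print(ctrl.sign_off())"
```

```text
the job is handed in; nothing more can be done
None
```

I handed the job in at about 34 s: the drawer is out to its stop, the level lies across the turntable in line with the foot, the bubble is about 0.7 mm off centre, and the arm is still pressing with about 10 N.

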